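# Shut the conservator's instrument box

## Task

Shut the plywood instrument box: from behind, push its standing lid past upright until its own weight takes it, let it swing down by itself, untouched, on to its catch, then press the lid's front edge down past the catch and firmly on to its rubber seal, with about 18 N, for a second. Never push the lid with more than 25 N, leave everything else where it is, and let go at the end.

Things in the scene. Friction and masses are not known exactly. Their poses are not given: they have to be found in the camera images.
- case_center (a point): Centre of the open plywood instrument box, fixed to the table, 40 mm above it. The box is 170 mm deep (own x), 240 mm wide (own y), 80 mm high to the seal. Own +x points level to the hinge side (back), -x to the front, z up. The table behind the box is kept clear up to 200 mm from this point along +x.
- hinge (a point): Middle of the hinge line of the lid, at the top edge of the box's back wall, 80 mm above the table, 85 mm along the box's own +x from its centre. Axes as the box's; the hinge line runs along y. The hinge is stiff and damped (friction 0.115 N m, damping 0.22 N m s/rad).
- lid_front (a point): Point on the lid's outer face (on top when shut), mid-width, 17 mm from the free edge, 153 mm from the hinge line; press here: with the lid shut it is 88 to 99 mm above the table, over the catch. Lid: flat board, 170 mm hinge to free edge, 240 wide, 15 thick, about 0.42 kg, no handle; pushes above 25 N mark it. Site axes: x from free edge to hinge, y along the hinge, z out of the outer face.
- lid (a joint): Lid angle, rad: 1.57 upright, 2.0 back stop, shut within 0.03 of 0, as the seal has it. Starts at 1.62 to 1.74. The stiff hinge holds it when just past upright; it goes by its own weight only from somewhere between 1.2 and 1.0, differing each time, then falls slowly, in 2 to 8 s, and rests on the catch at about 0.08. Readings scatter by about 0.01.
- catch (a joint): Friction catch: rubber stud 16 mm across inside the middle of the box's front, 153 mm from the hinge line, 12 mm proud of the rim. Value, m: 0 at start, 0.008 to 0.019 after. No spring back; the lid's weight does not move it. Pressing the lid over it with 7 to 12 N drives it in until the lid meets the rubber seal, up to 4 mm above or below nominal (only feel tells), which takes about 12 N per mm more.
- loupe: Bystander: black cylindrical loupe, 44 mm across, 36 mm high, standing inside the box. Origin at the centre of its underside.
- pigment: Bystander: small jar, 38 mm across, 45 mm high, standing inside the box. Origin at the centre of its underside.
- weight: Bystander: steel block, 60 x 45 x 35 mm high, on the table in front of the box. Origin at the centre of its underside.
- tape: Bystander: roll of paper tape lying flat, 90 mm across, 24 mm high, on the table in front of the box. Origin at the centre of its underside.
- solvent: Bystander: amber bottle, 64 mm across, 150 mm high, standing on the table. Origin at the centre of its underside.
- pot: Bystander: white open cup, 76 mm across, 90 mm high, standing on the table. Origin at the centre of its underside.
- spatula: Bystander: spatula lying on the table. Origin at the centre of its underside.
- brush: Bystander: brush lying on the table. Origin at the centre of its underside.

How it is judged:
By the outcome, as a careful person would: the job done as asked, in the order asked, and still so for the second after the job is handed in, with the robot touching nothing.
It also fails if it takes over 72 s, if anything falls off the work surface, if the arm or the gripper's body presses on something with over 40 N, if the wrist force passes 120 N, or if a joint passes its speed limit or range.

## Robot

A 6-joint arm with a two-finger parallel gripper is mounted at the origin on the work surface. World frame = base frame: x ahead of the robot, y to its left, z up, the work surface at z = 0. Lengths are in m, angles in rad, forces in N, time in s.
With the tool pointing down it reaches from about 0.375 to 0.975 m from the base axis. Payload 3.8 kg.
Tool frame: the origin (TCP) lies at the very end of the fingers, on their centre line; the grasp point (between the pads) lies 19 mm behind it; z points along the fingers, y is the direction in which the jaws open and shut (so a half turn about z gives the same grasp; the last joint's range is limited). The gripper opens to 85 mm and grips with 20 to 120 N. Pads are 22 mm wide; open, the fingers measure 114 mm over their backs; the gripper's body (76 mm by 85 mm) begins 54 mm behind the grasp point. The pads swing forward as they close: fully open they stand 13 mm farther back than shut.
Start: joints at [1.242, 0.264, 1.604, -0, 1.274, -0.037], TCP at [0.194, 0.646, 0.193] pointing down, gripper open.
Joint ranges: [-2.63, 2.63], [-0.94, 2.18], [0.31, 2.57], [-1.31, 4.45], [0, 2.66], [-2.55, 2.55]. Speed limits (rad/s): [2.57, 2.57, 3.14, 3.14, 3.14, 3.14].

## Interface

Orientations are given as a rotation vector (axis times angle).
In Python, from workcell import status, read_camera, camera_info, order gives the robot as it stands.
- The arm moves only by the tool move_arm, never from a script. Its argument "deltas" is a list of rows, each a list of 3 entries, a list of its own where there are three numbers: the turn, a rotation vector about the world's x, y, z as a fraction of full scale, then the shift along the world's x, y, z as a fraction of full scale, then the closure, from -1 (fully open) to 1 (shut), so that 0 is half open. A call has 1 to 20 rows; each row is the pose to reach, as a shift and turn from the pose commanded when the call began; what a row does not reach only later rows make up. Full scale, the value 1, is 0.1 m for a shift and pi/2 rad for a turn. A row lasts 1/8 s, in which the tool goes at most 62.5 mm and 10.7 degrees, less where a joint would pass 70% of its speed; a pose out of reach is approached as far as the arm can. A call with a number of a shift or a turn outside -1 to 1 is refused whole. A call with a gripper value outside its range is refused whole. The fingers move at their own pace and stop on an object; "grip_force" is the grip in N (left out, the last holds). Time passes only in rows, so rows that repeat a pose let the fingers close. It gives the time, the measured TCP pose, the force and the opening at its end, in the units of the state.
- status.read_state(): the state, without advancing time (a new reading comes with each control period).
- read_camera(name): name is "scene" or "top" or "wrist"; returns (picture, depth): 384x512x3 uint8, red, green, blue; 384x512 float32, m along the optical axis (not along the pixel's ray), 0 where there is no reading.
- camera_info(name): a dict with "K" (3x3 intrinsics, pixels), "R" (3x3) and "t" (3): a world point X has camera coordinates R X + t. Camera axes: x right, y down, z forward; pixel columns grow to the right and rows downward; lengths in m; the calibration is good to about 2 mm. The wrist camera is an equidistant fisheye: a pixel r from the principal point sees the ray r / f radians off the axis. A picture is of the moment at which its call begins: read the wrist's pose just before it. camera_info takes no time and is no camera call; for the wrist camera it gives the pose at the moment of the call.
- order.finish_job(): hands the job in, once; it reports no verdict.
The state is a dict: "time": time; "q": joint angles; "joint_vel": joint speeds; "joint_torque": joint torques, N m; "tool_pos": TCP position; "tcp_rot": TCP orientation; "wrist_force": force on the tool from outside, world axes, zero at the start; "torque": the same for the moment, N m; "width": opening from 0.0 (shut) to 1.0 (fully open).
Only numpy, scipy, OpenCV 4.12 (cv2) and the standard library are available. Lean on these libraries where they do the work, as an engineer would, in place of code of your own. Each camera call takes 0.05 s, during which the arm holds its last target. There are 200 camera calls.

## Working session

There is one attempt and no reset: what is moved stays moved. The work goes in short steps, Python scripts to look and compute and a tool call to move; the robot and the scene stay as the last step left them, time stands still between calls to the robot, and variables do not carry over. Pictures are saved under pics/ and viewed, about 8 in all and at most 12, crops included, and the job is handed in when it is done.

Besides the shell and the picture viewer there is one more tool, called after "Call:" by a JSON object that holds its "name" and its "arguments". move_arm: Moves the arm, as the interface text tells. Its arguments: {"type":"object","properties":{"deltas":{"type":"array","items":{"type":"array"}},"grip_force":{"type":"number"}},"required":["deltas"]}

```bash
mkdir -p pics; ls; python3 - <<'E'
from workcell import status, read_camera, camera_info
import cv2,numpy as np
print(status.read_state())
for n in("scene","top"):
    p,d=read_camera(n); i=camera_info(n); print(n,i)
    np.savez(f"pics/{n}0.npz",p=p,d=d,**{k:np.array(i[k]) for k in "KRt"})
    cv2.imwrite(f"pics/{n}0.png",p[:,:,::-1])
E
```

```text
pics
{'time': 0.0, 'q': array([ 1.24210239e+00,  2.64764745e-01,  1.60539842e+00, -3.07825888e-05,
        1.27368909e+00, -3.68988796e-02]), 'joint_vel': array([ 0.00094532,  0.00178185,  0.00091382, -0.0008638 ,  0.00089032,
        0.00030565]), 'joint_torque': array([-5.69441290e-04, -5.15115094e+01, -3.67311251e+01,  2.23704797e-04,
        1.32822039e-02,  4.81743541e-05]), 'tool_pos': array([0.19392341, 0.64568059, 0.19174112]), 'tcp_rot': array([-0.45665641, -3.10783819,  0.00349823]), 'wrist_force': array([0.87049549, 0.44988724, 0.37652413]), 'torque': array([-0.00675322, -0.05335213, -0.03846625]), 'width': 1.0022015814679908}
scene {'K': array([[434.86992512,   0.        , 256.04961113],
       [  0.        , 434.86992512, 185.00855971],
       [  0.        ,   0.        ,   1.        ]]), 'R': array([[-0.51459272,  0.85728635, -0.01595148],
       [ 0.73327633,  0.43036007, -0.52639912],
       [-0.4444099 , -0.282578  , -0.85008794]]), 't': array([ 0.26388539, -0.37292246,  1.41830283])}
top {'K': array([[481.8397132 ,   0.        , 251.78495592],
       [  0.        , 481.8397132 , 195.19285301],
       [  0.        ,   0.        ,   1.        ]]), 'R': array([[-1.46182106e-02, -9.99889950e-01, -2.52891109e-03],
       [-9.88169092e-01,  1.48329330e-02, -1.52649367e-01],
       [ 1.52670079e-01,  2.67531169e-04, -9.88277175e-01]]), 't': array([0.03155123, 0.56762933, 1.25445205])}
```

View pics/scene0.png

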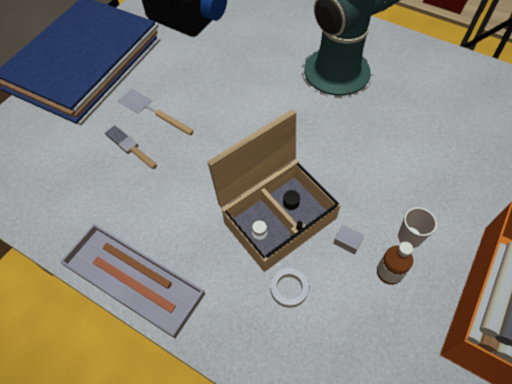

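View pics/top0.png

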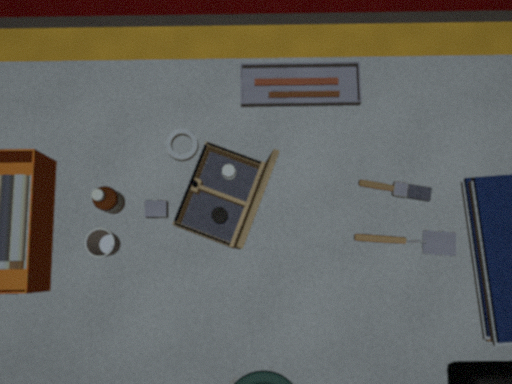

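The box sits near top (225,195). Its front faces image left (+y), with front corners at about (207,145) and (176,222). The standing lid runs from (275,152) to (237,245). The tape at (182,145), weight (155,208), bottle (105,198) and cup (100,242) are on the front side, and behind the box is clear.

```bash
cat > h.py <<'E'
import numpy as np,cv2
def cloud(p,d,K,R,t):
    v,u=np.mgrid[:d.shape[0],:d.shape[1]]
    c=np.stack([(u-K[0,2])/K[0,0]*d,(v-K[1,2])/K[1,1]*d,d],-1)
    return (c-t)@R   # R^T(c-t)
def load(n):
    z=np.load(f"pics/{n}.npz"); return [z[k] for k in("p","d","K","R","t")]
E
python3 - <<'E'
from h import *
for n in("top0","scene0"):
    a=load(n); X=cloud(*a); d=a[1]
    m=(d>0)&(X[...,0]>.3)&(X[...,0]<.8)&(abs(X[...,1])<.28)
    tab=X[m&(X[...,2]<.02)]; print(n,"table z",np.median(tab[:,2]))
    box=m&(X[...,2]>.07)&(X[...,2]<.095)
    P=X[box]; 
    k,lab,st,ce=cv2.connectedComponentsWithStats(box.astype(np.uint8),connectivity=8)
    for s in st[1:]:
        if s[4]>30: print(s)
    lid=m&(X[...,2]>.10)&(X[...,0]<.72)&(X[...,1]<.12)
    L=X[lid]; print("lid",len(L),L.min(0),L.max(0))
    c=L.mean(0); w=np.linalg.svd(L-c)[2]; print(c,w)
    r=cv2.minAreaRect(P[:,:2].astype(np.float32)*1000); print("rim rect",r)
E
```

```text
top0 table z 0.0009297172156851484
[ 172  142   93  106 1180]
lid 956 [ 0.41767512 -0.03864639  0.10062389] [0.64446329 0.07245019 0.25546669]
[0.52833223 0.014755   0.22944029] [[-0.92840594  0.37020073 -0.03184066]
 [ 0.08900133  0.13836427 -0.98637422]
 [-0.36075085 -0.91858954 -0.16140656]]
rim rect ((569.161376953125, 108.16880798339844), (174.71775817871094, 240.1902313232422), 68.53984069824219)
scene0 table z -0.0004245641323262992
[ 218  156  123  106 1662]
lid 4070 [ 0.41931511 -0.04025113  0.1000975 ] [0.6509999  0.07226298 0.25154252]
[0.54276951 0.01739062 0.18711871] [[ 0.92941106 -0.36903725 -0.00256688]
 [-0.04115488 -0.11055456  0.99301761]
 [ 0.36674427  0.92281591  0.11793832]]
rim rect ((570.3280029296875, 104.5064697265625), (183.75491333007812, 241.12686157226562), 68.08130645751953)
```

```bash
cat >> h.py <<'E'
bx=np.array([-.368,-.930,0]); by=np.array([.930,-.368,0])
E
python3 - <<'E'
from h import *
for n in("top0","scene0"):
    a=load(n); X=cloud(*a); d=a[1]
    m=(d>0)&(X[...,0]>.3)&(X[...,0]<.75)&(abs(X[...,1])<.28)
    P=X[m&(X[...,2]>.07)&(X[...,2]<.095)]
    u=P@bx; v=P@by
    print(n,"front",np.percentile(u,[0,1,3]),"y ends",np.percentile(v,[0,1,99,100]),P[:,2].mean())
    L=X[m&(X[...,2]>.12)&(X[...,1]<.12)]; u=L@bx
    for lo,hi in((.13,.15),(.17,.19),(.21,.23),(.235,.26)):
        q=(L[:,2]>lo)&(L[:,2]<hi); print(lo,np.percentile(u[q],[2,50,98]))
    c=[ (np.percentile(P@bx,.5)+.085)*bx+ (np.percentile(v,.5)+np.percentile(v,99.5))/2*by]
    print("centre",c,"hinge",c+.085*bx)
E
```

```text
top0 front [-0.39756183 -0.39662313 -0.39583436] y ends [0.36939658 0.3700297  0.60849511 0.60978333] 0.07873264808611881
0.13 [-0.22302062 -0.2221717  -0.21891343]
0.17 [-0.21923851 -0.21815794 -0.21517161]
0.21 [-0.2154547  -0.21435178 -0.21067118]
0.235 [-0.21224025 -0.20448972 -0.19716914]
centre [array([0.56981448, 0.11016161, 0.        ])] hinge [[0.53853448 0.03111161 0.        ]]
scene0 front [-0.39857305 -0.39736734 -0.39651712] y ends [0.37088432 0.37341139 0.61165879 0.61221436] 0.07865368554655325
0.13 [-0.22370673 -0.22123683 -0.21814412]
0.17 [-0.21997779 -0.2174739  -0.21418274]
0.21 [-0.21611998 -0.21379534 -0.21085477]
0.235 [-0.21352672 -0.20912657 -0.19713143]
centre [array([0.57309624, 0.1096762 , 0.        ])] hinge [[0.54181624 0.0306262  0.        ]]
```

Call:
{"name": "move_arm", "arguments": {"deltas": [[[0,0,0],[0,0,0.5],1],[[0,0,0],[0,0,1],1],[[0,0,0],[0,0,1],1]], "grip_force": 30}}

```text
time: 0.48
tool_pos: [0.1951, 0.6491, 0.2993]
tcp_rot: [0.456, 3.106, 0.015]
wrist_force: [0.2, 0.3, 0.3]
width: 0.381
```

Call:
{"name": "move_arm", "arguments": {"deltas": [[[0,0,0],[0.2,-0.5,0.5],1],[[0,0,0],[0.4,-1,0.8],1]]}}

```text
time: 0.72
tool_pos: [0.2309, 0.5534, 0.367]
tcp_rot: [-0.454, -3.108, 0.004]
wrist_force: [-0.3, -0.1, 1.1]
width: 0.0
```

Call:
{"name": "move_arm", "arguments": {"deltas": [[[0,0,0],[0.2,-0.5,0],1],[[0,0,0],[0.5,-1,0],1]]}}

```text
time: 0.98
tool_pos: [0.2811, 0.4527, 0.3674]
tcp_rot: [-0.455, -3.108, 0.001]
wrist_force: [-0.1, 0.3, 0.5]
width: 0.0
```

Call:
{"name": "move_arm", "arguments": {"deltas": [[[0,0,0],[0.2,-0.5,0],1],[[0,0,0],[0.5,-1,0],1]]}}

```text
time: 1.23
tool_pos: [0.3309, 0.3524, 0.3667]
tcp_rot: [-0.455, -3.108, 0.002]
wrist_force: [1.3, 0.3, -0.2]
width: -0.0
```

Call:
{"name": "move_arm", "arguments": {"deltas": [[[0,0,0],[0.2,-0.5,0],1],[[0,0,0],[0.5,-1,0],1]]}}

```text
time: 1.48
tool_pos: [0.3808, 0.2525, 0.3668]
tcp_rot: [-0.455, -3.107, 0.001]
wrist_force: [-0.2, 0.2, 0.0]
width: 0.001
```

Call:
{"name": "move_arm", "arguments": {"deltas": [[[0,0,0],[0.2,-0.5,0],1],[[0,0,0],[0.5,-1,0],1]]}}

```text
time: 1.72
tool_pos: [0.4308, 0.1526, 0.3669]
tcp_rot: [-0.456, -3.107, 0.0]
wrist_force: [1.3, 0.8, 0.5]
width: 0.002
```

Call:
{"name": "move_arm", "arguments": {"deltas": [[[0,0,0],[0.2,-0.5,0],1],[[0,0,0],[0.5,-1,0],1]]}}

```text
time: 1.98
tool_pos: [0.4808, 0.0526, 0.3669]
tcp_rot: [-0.457, -3.107, -0.0]
wrist_force: [-0.3, 1.2, 0.2]
width: 0.004
```

Call:
{"name": "move_arm", "arguments": {"deltas": [[[0,0,0],[0.2,-0.4,0],1],[[0,0,0],[0.3,-0.85,0],1],[[0,0,0],[0.3,-0.85,0],1],[[0,0,0],[0.3,-0.85,0],1]]}}

```text
time: 2.48
tool_pos: [0.5105, -0.0304, 0.3669]
tcp_rot: [-0.458, -3.106, -0.001]
wrist_force: [-0.8, 1.0, 0.6]
width: -0.001
```

Call:
{"name": "move_arm", "arguments": {"deltas": [[[0,0,0],[0,-0.1,-0.5],1],[[0,0,0],[0,-0.1,-1],1],[[0,0,0],[0,-0.1,-1],1]]}}

```text
time: 2.85
tool_pos: [0.5069, -0.0389, 0.2628]
tcp_rot: [-0.452, -3.098, -0.0]
wrist_force: [-0.3, -0.1, 1.7]
width: -0.001
```

Call:
{"name": "move_arm", "arguments": {"deltas": [[[0,0,0],[0,0,-0.4],1],[[0,0,0],[0,0,-0.72],1],[[0,0,0],[0,0,-0.72],1],[[0,0,0],[0,0,-0.72],1]]}}

```text
time: 3.35
tool_pos: [0.5129, -0.0404, 0.199]
tcp_rot: [0.455, 3.104, 0.0]
wrist_force: [-0.3, -0.2, 0.2]
width: -0.002
```

```bash
cat >> h.py <<'E'
def look(name="scene",save=None):
    from workcell import status, read_camera, camera_info
    i=camera_info(name); p,d=read_camera(name)
    if save: cv2.imwrite(f"pics/{save}.png",p[:,:,::-1])
    return p,d,np.array(i["K"]),np.array(i["R"]),np.array(i["t"])
def rep(name="scene",save=None):
    from workcell import status
    a=look(name,save); X=cloud(*a)
    s=X@bx+.227; v=X@by; z=X[...,2]
    # inner face strips clear of the tool: outer flanks of the lid, in front of the outer plane
    m=(a[1]>0)&(z>.095)&(z<.26)&(s<.05)&(s>-.18)&(v>.375)&(v<.605)&(abs(v-.49)>.06)
    P=np.stack([s[m],z[m]],1); r=np.hypot(P[:,0],P[:,1]-.08)
    th=np.arctan2(P[:,1]-.08,-P[:,0]); q=(r>.05)&(r<.165)
    st=status.read_state(); tp=st["tool_pos"]; f=st["wrist_force"]
    print("t %.2f lid th med %.3f (%d) IQR %s"%(st["time"],np.median(th[q]) if q.any() else -1,q.sum(),np.percentile(th[q],[25,75]).round(3) if q.any() else ""))
    print("tool s %.4f v %.4f z %.4f | F along push(-bx) %.2f lat %.2f z %.2f"%(tp@bx+.227,tp@by,tp[2],f@-bx,f@by,f[2]))
    return a
E
python3 -c "
from h import *
rep('scene','s1'); rep('top')"
```

```text
t 3.40 lid th med 1.665 (1265) IQR [1.659 1.671]
tool s 0.0759 v 0.4921 z 0.1992 | F along push(-bx) 0.29 lat 0.48 z 0.13
t 3.45 lid th med 1.659 (52) IQR [1.657 1.661]
tool s 0.0760 v 0.4920 z 0.1990 | F along push(-bx) 0.11 lat 0.42 z 0.76
```

Call:
{"name": "move_arm", "arguments": {"deltas": [[[0,0,0],[0.037,0.093,0],1],[[0,0,0],[0.074,0.186,0],1],[[0,0,0],[0.092,0.232,0],1],[[0,0,0],[0.107,0.27,0],1],[[0,0,0],[0.121,0.307,0],1],[[0,0,0],[0.136,0.344,0],1],[[0,0,0],[0.151,0.381,0],1],[[0,0,0],[0.166,0.419,0],1],[[0,0,0],[0.18,0.456,0],1],[[0,0,0],[0.195,0.493,0],1]]}}

```text
time: 4.7
tool_pos: [0.5307, 0.0089, 0.196]
tcp_rot: [0.457, 3.108, 0.0]
wrist_force: [-0.9, -0.8, 0.4]
width: -0.002
```

```bash
python3 -c "
from h import *
rep('scene','s2')"
```

```text
t 4.75 lid th med 1.526 (1009) IQR [1.521 1.531]
tool s 0.0230 v 0.4903 z 0.1960 | F along push(-bx) -0.96 lat 0.40 z 0.41
```

Call:
{"name": "move_arm", "arguments": {"deltas": [[[0,0,0],[0.015,0.037,0],1],[[0,0,0],[0.029,0.074,0],1],[[0,0,0],[0.044,0.112,0],1],[[0,0,0],[0.059,0.149,0],1],[[0,0,0],[0.074,0.186,0],1],[[0,0,0],[0.088,0.223,0],1],[[0,0,0],[0.103,0.26,0],1],[[0,0,0],[0.11,0.28,0],1],[[0,0,0],[0.11,0.28,0],1],[[0,0,0],[0.11,0.28,0],1]]}}

```text
time: 6.0
tool_pos: [0.5417, 0.0367, 0.1961]
tcp_rot: [0.457, 3.108, 0.0]
wrist_force: [-0.8, -0.4, 0.7]
width: -0.001
```

```bash
python3 -c "
from h import *
rep('scene');rep('scene','s3')"
```

```text
t 6.05 lid th med 1.343 (589) IQR [1.34  1.346]
tool s -0.0064 v 0.4902 z 0.1961 | F along push(-bx) -0.23 lat 0.58 z 0.10
t 6.10 lid th med 1.343 (592) IQR [1.34  1.346]
tool s -0.0063 v 0.4902 z 0.1961 | F along push(-bx) 0.93 lat 0.51 z -0.18
```

Call:
{"name": "move_arm", "arguments": {"deltas": [[[0,0,0],[0.011,0.028,0],1],[[0,0,0],[0.022,0.056,0],1],[[0,0,0],[0.033,0.084,0],1],[[0,0,0],[0.037,0.093,0],1],[[0,0,0],[0.037,0.093,0],1],[[0,0,0],[0.037,0.093,0],1]]}}

```text
time: 6.85
tool_pos: [0.5453, 0.046, 0.196]
tcp_rot: [0.457, 3.108, 0.0]
wrist_force: [-0.0, -0.2, 0.8]
width: -0.004
```

```bash
python3 -c "
from h import *
rep('scene');a=rep('scene','s3'); np.savez('pics/s3.npz',**dict(zip('pdKRt',a)))"
```

```text
t 6.90 lid th med 1.286 (451) IQR [1.283 1.288]
tool s -0.0164 v 0.4902 z 0.1960 | F along push(-bx) 0.52 lat -0.10 z -0.56
t 6.95 lid th med 1.286 (451) IQR [1.283 1.288]
tool s -0.0164 v 0.4902 z 0.1961 | F along push(-bx) -0.98 lat -0.03 z 0.53
```

View pics/s3.png

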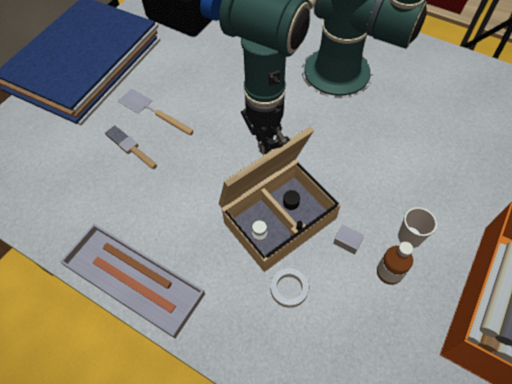

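The picture shows the closed gripper behind the lid's mid-width at (270,140), with the lid tipping forward and everything else in place. The scene camera is now nearly edge-on to the lid, so I'm switching to the top view with a line fit.

```bash
cat >> h.py <<'E'
def rep2(save=None):
    from workcell import status
    a=look("top",save); X=cloud(*a)
    s=X@bx+.227; v=X@by; z=X[...,2]
    m=(a[1]>0)&(z>.1)&(z<.265)&(s<.03)&(s>-.2)&(v>.375)&(v<.605)&(abs(v-.49)>.055)
    P=np.stack([s[m],z[m]],1).astype(np.float32)
    # keep points near lid's outer face (drop edge face by iterating)
    for _ in range(3):
        vx,vy,x0,y0=cv2.fitLine(P,cv2.DIST_HUBER,0,.01,.01).ravel()
        e=abs((P[:,0]-x0)*vy-(P[:,1]-y0)*vx); P=P[e<max(.003,np.percentile(e,80))]
    th=np.arctan2(abs(vy),-vx*np.sign(vy)); off=(x0)*vy-(y0-.08)*vx
    st=status.read_state(); tp=st["tool_pos"]; f=st["wrist_force"]
    print("t %.2f slope th %.3f off %.4f n %d top z %.3f"%(st["time"],th,off*np.sign(vy),len(P),np.percentile(z[m],98)))
    print("tool s %.4f z %.4f | Fpush %.2f z %.2f"%(tp@bx+.227,tp[2],f@-bx,f[2]))
E
python3 -c "
from h import *
rep2('t1')"
```

```text
t 7.00 slope th 1.285 off 0.0150 n 615 top z 0.249
tool s -0.0163 z 0.1961 | Fpush 0.13 z -0.81
```

Call:
{"name": "move_arm", "arguments": {"deltas": [[[0,0,0],[0.011,0.028,0],1],[[0,0,0],[0.022,0.056,0],1],[[0,0,0],[0.033,0.084,0],1],[[0,0,0],[0.04,0.102,0],1],[[0,0,0],[0.04,0.102,0],1],[[0,0,0],[0.04,0.102,0],1]]}}

```text
time: 7.75
tool_pos: [0.5493, 0.0562, 0.196]
tcp_rot: [0.457, 3.108, 0.0]
wrist_force: [0.8, -0.8, 0.0]
width: 0.002
```

```bash
python3 -c "
from h import *
rep2();rep2()"
```

```text
t 7.80 slope th 1.221 off 0.0152 n 698 top z 0.246
tool s -0.0273 z 0.1960 | Fpush 0.94 z 0.86
t 7.85 slope th 1.220 off 0.0154 n 702 top z 0.246
tool s -0.0273 z 0.1960 | Fpush -0.41 z 0.18
```

Call:
{"name": "move_arm", "arguments": {"deltas": [[[0,0,0],[0.009,0.023,0],1],[[0,0,0],[0.018,0.046,0],1],[[0,0,0],[0.018,0.046,0],1],[[0,0,0],[0.018,0.046,0],1],[[0,0,0],[0.018,0.046,0],1],[[0,0,0],[0.018,0.046,0],1]]}}

```text
time: 8.6
tool_pos: [0.551, 0.0607, 0.196]
tcp_rot: [-0.457, -3.108, 0.0]
wrist_force: [-0.5, 0.5, -0.4]
width: 0.001
```

```bash
python3 -c "
from h import *
rep2()"
```

```text
t 8.65 slope th 1.198 off 0.0148 n 730 top z 0.245
tool s -0.0322 z 0.1960 | Fpush 1.00 z -0.50
```

Call:
{"name": "move_arm", "arguments": {"deltas": [[[0,0,0],[0,0,0],1],[[0,0,0],[0,0,0],1]]}}

```text
time: 8.9
tool_pos: [0.551, 0.0607, 0.196]
tcp_rot: [-0.457, -3.108, 0.0]
wrist_force: [-0.0, -0.5, -1.2]
width: -0.0
```

```bash
python3 -c "
from h import *
rep2()"
```

```text
t 8.95 slope th 1.195 off 0.0152 n 736 top z 0.245
tool s -0.0322 z 0.1960 | Fpush 0.62 z 0.27
```

Call:
{"name": "move_arm", "arguments": {"deltas": [[[0,0,0],[0.009,0.023,0],1],[[0,0,0],[0.018,0.046,0],1],[[0,0,0],[0.018,0.046,0],1],[[0,0,0],[0.018,0.046,0],1],[[0,0,0],[0.018,0.046,0],1],[[0,0,0],[0.018,0.046,0],1],[[0,0,0],[0.018,0.046,0],1],[[0,0,0],[0.018,0.046,0],1]]}}

```text
time: 9.95
tool_pos: [0.5529, 0.0653, 0.196]
tcp_rot: [0.457, 3.108, 0.0]
wrist_force: [0.1, 0.1, 0.5]
width: 0.002
```

```bash
python3 -c "
from h import *
rep2();rep2()"
```

```text
t 10.00 slope th 1.167 off 0.0153 n 773 top z 0.244
tool s -0.0371 z 0.1960 | Fpush 0.43 z -0.72
t 10.05 slope th 1.166 off 0.0154 n 791 top z 0.243
tool s -0.0371 z 0.1960 | Fpush 0.23 z -0.94
```

Call:
{"name": "move_arm", "arguments": {"deltas": [[[0,0,0],[0.007,0.019,0],1],[[0,0,0],[0.015,0.037,0],1],[[0,0,0],[0.015,0.037,0],1],[[0,0,0],[0.015,0.037,0],1],[[0,0,0],[0.015,0.037,0],1],[[0,0,0],[0.015,0.037,0],1],[[0,0,0],[0.015,0.037,0],1],[[0,0,0],[0.015,0.037,0],1]]}}

```text
time: 11.05
tool_pos: [0.5543, 0.069, 0.196]
tcp_rot: [-0.457, -3.108, 0.0]
wrist_force: [-0.7, -0.4, 0.3]
width: 0.002
```

```bash
python3 -c "
from h import *
rep2();rep2()"
```

```text
t 11.10 slope th 1.147 off 0.0151 n 823 top z 0.242
tool s -0.0412 z 0.1959 | Fpush -0.04 z 0.06
t 11.15 slope th 1.143 off 0.0155 n 812 top z 0.242
tool s -0.0411 z 0.1960 | Fpush 0.47 z 0.78
```

Call:
{"name": "move_arm", "arguments": {"deltas": [[[0,0,0],[0.007,0.019,0],1],[[0,0,0],[0.015,0.037,0],1],[[0,0,0],[0.015,0.037,0],1],[[0,0,0],[0.015,0.037,0],1],[[0,0,0],[0.015,0.037,0],1],[[0,0,0],[0.015,0.037,0],1],[[0,0,0],[0.015,0.037,0],1],[[0,0,0],[0.015,0.037,0],1]]}}

```text
time: 12.15
tool_pos: [0.5558, 0.0727, 0.196]
tcp_rot: [-0.457, -3.108, -0.0]
wrist_force: [-0.2, 0.9, 0.1]
width: -0.001
```

```bash
python3 -c "
from h import *
rep2();rep2()"
```

```text
t 12.20 slope th 1.131 off 0.0156 n 872 top z 0.241
tool s -0.0451 z 0.1960 | Fpush -0.53 z 0.21
t 12.25 slope th 1.132 off 0.0156 n 873 top z 0.241
tool s -0.0452 z 0.1960 | Fpush 0.14 z 0.24
```

Call:
{"name": "move_arm", "arguments": {"deltas": [[[0,0,0],[0,0,0],1],[[0,0,0],[0,0,0],1],[[0,0,0],[0,0,0],1]]}}

```text
time: 12.62
tool_pos: [0.5558, 0.0727, 0.196]
tcp_rot: [0.457, 3.108, -0.0]
wrist_force: [-0.6, 0.2, 0.4]
width: 0.001
```

```bash
python3 -c "
from h import *
rep2()"
```

```text
t 12.68 slope th 1.134 off 0.0153 n 874 top z 0.242
tool s -0.0451 z 0.1960 | Fpush -0.79 z -0.47
```

Still held. Continue in small steps.

Call:
{"name": "move_arm", "arguments": {"deltas": [[[0,0,0],[0.007,0.019,0],1],[[0,0,0],[0.015,0.037,0],1],[[0,0,0],[0.015,0.037,0],1],[[0,0,0],[0.015,0.037,0],1],[[0,0,0],[0.015,0.037,0],1],[[0,0,0],[0.015,0.037,0],1],[[0,0,0],[0.015,0.037,0],1],[[0,0,0],[0.015,0.037,0],1]]}}

```text
time: 13.68
tool_pos: [0.5573, 0.0764, 0.196]
tcp_rot: [0.457, 3.108, -0.0]
wrist_force: [0.2, -0.3, -0.9]
width: 0.002
```

```bash
python3 -c "
from h import *
rep2();rep2()"
```

```text
t 13.72 slope th 1.112 off 0.0155 n 931 top z 0.240
tool s -0.0491 z 0.1960 | Fpush 0.07 z 0.32
t 13.78 slope th 1.111 off 0.0154 n 939 top z 0.240
tool s -0.0491 z 0.1960 | Fpush 0.21 z 0.51
```

Call:
{"name": "move_arm", "arguments": {"deltas": [[[0,0,0],[0,0,0],1],[[0,0,0],[0,0,0],1],[[0,0,0],[0,0,0],1]]}}

```text
time: 14.15
tool_pos: [0.5574, 0.0764, 0.196]
tcp_rot: [0.457, 3.108, -0.0]
wrist_force: [-0.1, -0.4, 0.6]
width: -0.0
```

```bash
python3 -c "
from h import *
rep2()"
```

```text
t 14.20 slope th 1.112 off 0.0153 n 935 top z 0.240
tool s -0.0491 z 0.1960 | Fpush -0.03 z -0.17
```

Call:
{"name": "move_arm", "arguments": {"deltas": [[[0,0,0],[0.007,0.019,0],1],[[0,0,0],[0.015,0.037,0],1],[[0,0,0],[0.015,0.037,0],1],[[0,0,0],[0.015,0.037,0],1],[[0,0,0],[0.015,0.037,0],1],[[0,0,0],[0.015,0.037,0],1],[[0,0,0],[0.015,0.037,0],1],[[0,0,0],[0.015,0.037,0],1]]}}

```text
time: 15.2
tool_pos: [0.5588, 0.0801, 0.196]
tcp_rot: [0.457, 3.108, 0.0]
wrist_force: [0.9, -0.5, -0.0]
width: 0.002
```

```bash
python3 -c "
from h import *
rep2();rep2()"
```

```text
t 15.25 slope th 1.079 off 0.0152 n 981 top z 0.238
tool s -0.0531 z 0.1960 | Fpush -0.22 z 0.51
t 15.30 slope th 1.074 off 0.0155 n 1015 top z 0.238
tool s -0.0531 z 0.1960 | Fpush -0.03 z 0.12
```

Call:
{"name": "move_arm", "arguments": {"deltas": [[[0,0,0],[0,0,0],1],[[0,0,0],[0,0,0],1],[[0,0,0],[0,0,0],1]]}}

```text
time: 15.68
tool_pos: [0.5589, 0.0801, 0.196]
tcp_rot: [0.457, 3.108, -0.0]
wrist_force: [0.5, 0.5, 0.5]
width: 0.0
```

```bash
python3 -c "
from h import *
rep2()"
```

```text
t 15.72 slope th 1.060 off 0.0153 n 1025 top z 0.236
tool s -0.0532 z 0.1960 | Fpush 0.08 z -0.09
```

The lid is now moving on its own (1.079 → 1.060). I'm backing off and going up.

Call:
{"name": "move_arm", "arguments": {"deltas": [[[0,0,0],[-0.1,-0.25,0],1],[[0,0,0],[-0.1,-0.25,0.5],1],[[0,0,0],[-0.1,-0.25,1],1],[[0,0,0],[-0.1,-0.25,1],1],[[0,0,0],[-0.1,-0.25,1],1],[[0,0,0],[-0.1,-0.25,1],1],[[0,0,0],[-0.1,-0.25,1],1],[[0,0,0],[-0.1,-0.25,1],1]]}}

```text
time: 16.73
tool_pos: [0.5484, 0.0551, 0.295]
tcp_rot: [-0.456, -3.107, 0.001]
wrist_force: [0.5, -0.2, -1.0]
width: -0.005
```

```bash
python3 -c "
from h import *
rep2()"
```

```text
t 16.77 slope th 0.954 off 0.0153 n 972 top z 0.225
tool s -0.0261 z 0.2952 | Fpush 0.48 z -0.61
```

Call:
{"name": "move_arm", "arguments": {"deltas": [[[0,0,0],[0,0,0],1],[[0,0,0],[0,0,0],1],[[0,0,0],[0,0,0],1],[[0,0,0],[0,0,0],1],[[0,0,0],[0,0,0],1],[[0,0,0],[0,0,0],1],[[0,0,0],[0,0,0],1],[[0,0,0],[0,0,0],1],[[0,0,0],[0,0,0],1],[[0,0,0],[0,0,0],1],[[0,0,0],[0,0,0],1],[[0,0,0],[0,0,0],1],[[0,0,0],[0,0,0],1],[[0,0,0],[0,0,0],1],[[0,0,0],[0,0,0],1],[[0,0,0],[0,0,0],1]]}}

```text
time: 18.77
tool_pos: [0.5488, 0.0551, 0.296]
tcp_rot: [-0.457, -3.108, 0.0]
wrist_force: [0.5, -0.6, -0.1]
width: 0.004
```

```bash
python3 -c "
from h import *
rep2('t2');a=look('scene','s4')"
```

```text
t 18.82 slope th 0.060 off 0.0189 n 615 top z 0.113
tool s -0.0262 z 0.2960 | Fpush -0.51 z -0.48
```

View pics/s4.png

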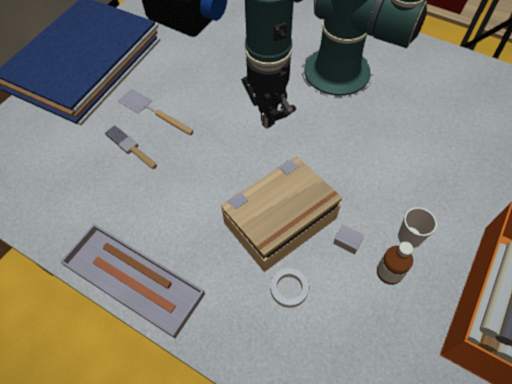

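The lid lies down on its catch, with everything else in place. Next I move above the front edge and measure the lid's height there.

Call:
{"name": "move_arm", "arguments": {"deltas": [[[0,0,0],[0.2,0.5,-0.2],1],[[0,0,0],[0.35,0.9,-0.5],1],[[0,0,0],[0.35,0.9,-0.7],1],[[0,0,0],[0.35,0.9,-0.7],1]]}}

```text
time: 19.38
tool_pos: [0.582, 0.1446, 0.2234]
tcp_rot: [-0.455, -3.104, 0.004]
wrist_force: [0.5, -0.7, 0.0]
width: -0.0
```

Call:
{"name": "move_arm", "arguments": {"deltas": [[[0,0,0],[0.12,0.27,-0.5],1],[[0,0,0],[0.12,0.27,-0.9],1],[[0,0,0],[0.12,0.27,-0.9],1],[[0,0,0],[0.12,0.27,-0.9],1],[[0,0,0],[0.12,0.27,-0.9],1]]}}

```text
time: 20.0
tool_pos: [0.598, 0.172, 0.1394]
tcp_rot: [0.457, 3.103, 0.003]
wrist_force: [-0.0, -0.6, -0.0]
width: -0.002
```

```bash
cat >> h.py <<'E'
def lidfit():
    from workcell import status
    for n in("top","scene"):
        a=look(n); X=cloud(*a); s=X@bx+.227; v=X@by; z=X[...,2]
        m=(a[1]>0)&(z>.085)&(z<.12)&(s<-.03)&(s>-.162)&(v>.385)&(v<.6)&(abs(v-.49)>.05)
        c=np.polyfit(s[m],z[m],1); r=z[m]-np.polyval(c,s[m]); k=abs(r)<.003; c=np.polyfit(s[m][k],z[m][k],1)
        print(n,"th %.3f z@front %.4f n %d"%(-np.arctan(c[0]),np.polyval(c,-.152),k.sum()))
    st=status.read_state(); tp=st["tool_pos"]; print(st["time"],"tool s %.4f v %.4f z %.4f"%(tp@bx+.227,tp@by,tp[2]),"F",st["wrist_force"].round(2))
E
python3 -c "
from h import *
lidfit()"
```

```text
top th 0.086 z@front 0.1085 n 1011
scene th 0.082 z@front 0.1067 n 1229
20.1 tool s -0.1529 v 0.4922 z 0.1386 F [-0.26  0.27  0.38]
```

Call:
{"name": "move_arm", "arguments": {"deltas": [[[0,0,0],[0,0,-0.15],1],[[0,0,0],[0,0,-0.25],1],[[0,0,0],[0,0,-0.26],1],[[0,0,0],[0,0,-0.26],1],[[0,0,0],[0,0,-0.26],1]]}}

```text
time: 20.72
tool_pos: [0.5962, 0.1722, 0.1103]
tcp_rot: [0.456, 3.108, 0.0]
wrist_force: [0.0, -0.4, 0.0]
width: -0.004
```

Call:
{"name": "move_arm", "arguments": {"deltas": [[[0,0,0],[0,0,-0.005],1],[[0,0,0],[0,0,-0.01],1],[[0,0,0],[0,0,-0.015],1],[[0,0,0],[0,0,-0.02],1]]}}

```text
time: 21.22
tool_pos: [0.5959, 0.1721, 0.108]
tcp_rot: [0.457, 3.108, -0.0]
wrist_force: [0.2, 0.3, -0.6]
width: 0.001
```

Call:
{"name": "move_arm", "arguments": {"deltas": [[[0,0,0],[0,0,-0.005],1],[[0,0,0],[0,0,-0.01],1],[[0,0,0],[0,0,-0.015],1],[[0,0,0],[0,0,-0.02],1]]}}

```text
time: 21.72
tool_pos: [0.5958, 0.1721, 0.1059]
tcp_rot: [-0.457, -3.108, 0.0]
wrist_force: [0.5, -0.7, 0.1]
width: 0.0
```

Call:
{"name": "move_arm", "arguments": {"deltas": [[[0,0,0],[0,0,-0.005],1],[[0,0,0],[0,0,-0.01],1]]}}

```text
time: 21.98
tool_pos: [0.5959, 0.1721, 0.1049]
tcp_rot: [0.457, 3.108, -0.0]
wrist_force: [0.6, 0.2, -0.7]
width: -0.002
```

Call:
{"name": "move_arm", "arguments": {"deltas": [[[0,0,0],[0,0,-0.005],1],[[0,0,0],[0,0,-0.01],1]]}}

```text
time: 22.22
tool_pos: [0.5959, 0.1721, 0.104]
tcp_rot: [0.457, 3.108, -0.0]
wrist_force: [0.9, -0.1, -0.2]
width: 0.002
```

Call:
{"name": "move_arm", "arguments": {"deltas": [[[0,0,0],[0,0,-0.005],1],[[0,0,0],[0,0,-0.01],1]]}}

```text
time: 22.48
tool_pos: [0.5958, 0.1721, 0.1029]
tcp_rot: [-0.457, -3.108, 0.0]
wrist_force: [0.3, -0.4, 0.1]
width: 0.0
```

Call:
{"name": "move_arm", "arguments": {"deltas": [[[0,0,0],[0,0,-0.005],1],[[0,0,0],[0,0,-0.01],1]]}}

```text
time: 22.72
tool_pos: [0.5959, 0.1721, 0.1019]
tcp_rot: [0.457, 3.108, -0.0]
wrist_force: [-0.7, 0.1, -0.7]
width: -0.0
```

```bash
python3 -c "
from h import *
lidfit()
a=look('scene','s5'); p=a[0][120:290,190:370,::-1]; cv2.imwrite('pics/s5c.png',cv2.resize(p,None,fx=4,fy=3.5,interpolation=cv2.INTER_CUBIC))"
```

```text
top th 0.082 z@front 0.1082 n 1005
scene th 0.082 z@front 0.1067 n 1336
22.825 tool s -0.1523 v 0.4908 z 0.1019 F [0.31 0.38 0.81]
```

View pics/s5c.png

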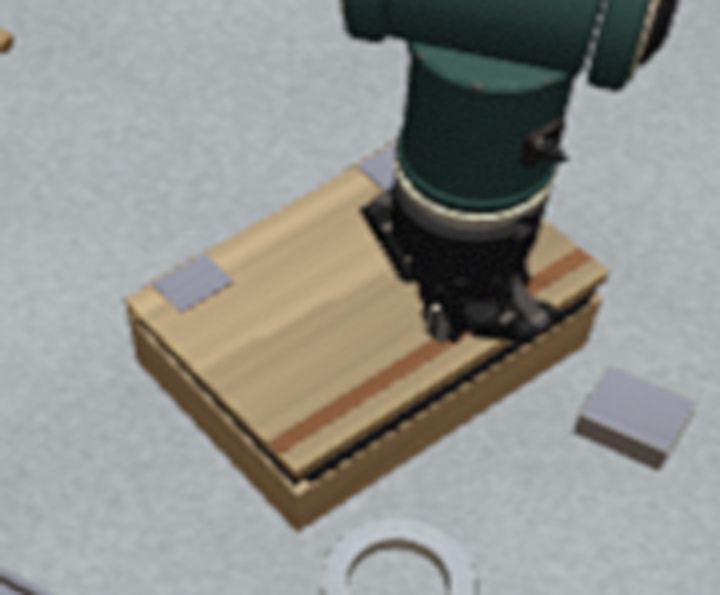

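The gripper tip is just above the lid's red stripe at mid-width, and the lid hasn't moved, so contact comes a few mm later. I'm continuing to feel downwards.

Call:
{"name": "move_arm", "arguments": {"deltas": [[[0,0,0],[0,0,-0.005],1],[[0,0,0],[0,0,-0.01],1]]}}

```text
time: 23.12
tool_pos: [0.5959, 0.1721, 0.101]
tcp_rot: [0.457, 3.108, 0.0]
wrist_force: [-1.2, 0.6, 0.9]
width: 0.001
```

Call:
{"name": "move_arm", "arguments": {"deltas": [[[0,0,0],[0,0,-0.005],1],[[0,0,0],[0,0,-0.01],1]]}}

```text
time: 23.38
tool_pos: [0.5958, 0.1721, 0.0999]
tcp_rot: [0.457, 3.108, 0.0]
wrist_force: [-0.9, 0.4, -0.9]
width: 0.001
```

Call:
{"name": "move_arm", "arguments": {"deltas": [[[0,0,0],[0,0,-0.005],1],[[0,0,0],[0,0,-0.01],1]]}}

```text
time: 23.62
tool_pos: [0.5959, 0.1721, 0.099]
tcp_rot: [0.457, 3.108, 0.0]
wrist_force: [0.0, -0.1, -1.3]
width: -0.0
```

Call:
{"name": "move_arm", "arguments": {"deltas": [[[0,0,0],[0,0,-0.005],1],[[0,0,0],[0,0,-0.01],1]]}}

```text
time: 23.88
tool_pos: [0.5958, 0.1721, 0.0979]
tcp_rot: [-0.457, -3.108, 0.0]
wrist_force: [0.3, 0.7, 0.3]
width: -0.004
```

```bash
python3 - <<'E'
from h import *
lidfit()
from workcell import camera_info,read_camera
i=camera_info("wrist"); p,d=read_camera("wrist"); print(i["R"],i["t"],i["K"])
cv2.imwrite('pics/w1.png',p[:,:,::-1])
E
```

```text
top th 0.083 z@front 0.1084 n 947
scene th 0.080 z@front 0.1067 n 1322
23.975 tool s -0.1523 v 0.4907 z 0.0979 F [ 0.17  0.66 -0.6 ]
[[ 2.88580705e-01  9.57455203e-01  8.43306938e-04]
 [ 9.15148551e-01 -2.76088030e-01  2.93732069e-01]
 [ 2.81468125e-01 -8.39936566e-02 -9.55887420e-01]] [-0.33695599 -0.50812527  0.13587323] [[297.31863964   0.         259.95941104]
 [  0.         297.31863964 185.25542917]
 [  0.           0.           1.        ]]
```

View pics/w1.png

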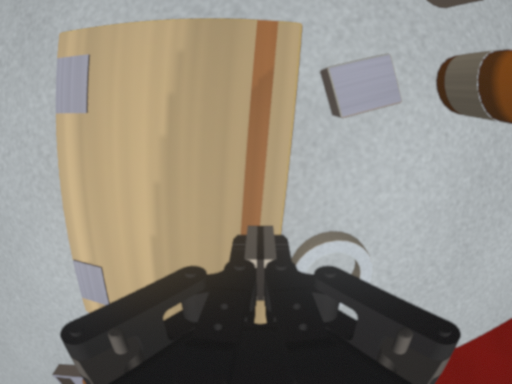

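The wrist view shows the shut fingertips at (260,235) in line with the red stripe, but contact isn't confirmed. I'll measure where the gripper's lowest points really are.

```bash
python3 - <<'E'
from h import *
from workcell import status
tp=status.read_state()["tool_pos"]
for n in("scene","top"):
    a=look(n); p,d,K,R,t=a; X=cloud(*a); s=X@bx+.227; v=X@by; z=X[...,2]
    c=K@(R@tp+t); print(n,"tcp px",c[:2]/c[2])
    m=(d>0)&(np.hypot(s+.1523,v-.4907)<.06)&(z>.115)&(z<.3)
    print("gripper z pct",np.percentile(z[m],[0,1,5,20,50]).round(3))
    j=np.argsort(z[m])[:12]; 
    for q in j[::3]: print("  s,v,z rel",(s[m][q]+.1523).round(4),(v[m][q]-.4907).round(4),z[m][q].round(4),np.argwhere(m)[q][::-1])
p,d=look("wrist")[:2]
for r in(228,235,242,250,260): print(r,d[r,245:277:6].round(3),p[r,260])
i=look("wrist"); R,t,K=i[3],i[4],i[2]; c=R@tp+t; th=np.arccos(c[2]/np.linalg.norm(c)); ph=np.arctan2(c[1],c[0]); print("tcp wrist cam",c,K[0,0]*th*np.cos(ph)+K[0,2],K[0,0]*th*np.sin(ph)+K[1,2])
E
```

```text
scene tcp px [300.00656043 221.82131963]
gripper z pct [0.135 0.144 0.163 0.197 0.23 ]
  s,v,z rel -0.0089 0.0081 0.1355 [301 219]
  s,v,z rel 0.0005 0.0125 0.1411 [297 216]
  s,v,z rel -0.0081 0.0111 0.1426 [300 218]
  s,v,z rel -0.0111 0.0078 0.1434 [302 218]
top tcp px [194.09921458 182.25609254]
gripper z pct [0.117 0.151 0.189 0.228 0.272]
  s,v,z rel -0.0131 -0.0438 0.117 [182 195]
  s,v,z rel 0.0093 -0.0062 0.1519 [194 182]
  s,v,z rel 0.0236 -0.0107 0.1891 [197 183]
  s,v,z rel 0.0227 -0.0068 0.194 [197 181]
228 [0.187 0.148 0.148 0.147 0.148 0.186] [57 52 44]
235 [0.15  0.141 0.141 0.141 0.14  0.149] [55 49 43]
242 [0.144 0.133 0.134 0.134 0.134 0.142] [53 47 43]
250 [0.134 0.127 0.127 0.127 0.127 0.135] [50 46 41]
260 [0.117 0.119 0.12  0.119 0.119 0.117] [65 61 57]
tcp wrist cam [-1.95276484e-04  1.82757296e-02  1.95593695e-01] 259.66343403007335 212.95561938782257
```

Both the wrist depth (tip 0.148 m against lid 0.187 m) and the scene depth put the real fingertip about 35–40 mm above the reported TCP. This explains the missing contact. I'll close that gap carefully and go by force.

Call:
{"name": "move_arm", "arguments": {"deltas": [[[0,0,0],[0,0,-0.05],1],[[0,0,0],[0,0,-0.1],1],[[0,0,0],[0,0,-0.15],1],[[0,0,0],[0,0,-0.19],1],[[0,0,0],[0,0,-0.2],1],[[0,0,0],[0,0,-0.2],1]]}}

```text
time: 24.98
tool_pos: [0.5958, 0.1721, 0.0779]
tcp_rot: [-0.457, -3.108, 0.0]
wrist_force: [-0.0, 1.1, 0.8]
width: -0.0
```

```bash
python3 - <<'E'
from h import *
lidfit()
d=look("wrist")[1]
for r in(222,228,235): print(r,d[r,233:290:6].round(3))
E
```

```text
top th 0.078 z@front 0.1080 n 961
scene th 0.081 z@front 0.1066 n 1352
25.075 tool s -0.1525 v 0.4910 z 0.0782 F [ 0.11  0.27 -0.49]
222 [0.166 0.166 0.165 0.164 0.165 0.163 0.165 0.164 0.163 0.282]
228 [0.166 0.166 0.166 0.148 0.148 0.147 0.147 0.165 0.165 0.285]
235 [0.169 0.149 0.148 0.14  0.14  0.141 0.14  0.149 0.149 0.285]
```

The gap is confirmed at about 16 mm (lid 0.165 m, tip 0.148 m), and the lid is untouched.

Call:
{"name": "move_arm", "arguments": {"deltas": [[[0,0,0],[0,0,-0.05],1],[[0,0,0],[0,0,-0.09],1],[[0,0,0],[0,0,-0.11],1],[[0,0,0],[0,0,-0.12],1],[[0,0,0],[0,0,-0.12],1]]}}

```text
time: 25.75
tool_pos: [0.5962, 0.1725, 0.0674]
tcp_rot: [0.457, 3.108, 0.001]
wrist_force: [-3.5, -0.1, 6.9]
width: 0.001
```

Call:
{"name": "move_arm", "arguments": {"deltas": [[[0,0,0],[0,0,-0.005],1],[[0,0,0],[0,0,-0.01],1]]}}

```text
time: 26.0
tool_pos: [0.5962, 0.1726, 0.0667]
tcp_rot: [0.457, 3.108, 0.002]
wrist_force: [-2.1, 0.2, 8.1]
width: -0.0
```

Call:
{"name": "move_arm", "arguments": {"deltas": [[[0,0,0],[0,0,-0.005],1],[[0,0,0],[0,0,-0.01],1]]}}

```text
time: 26.25
tool_pos: [0.5963, 0.1728, 0.0657]
tcp_rot: [0.457, 3.107, 0.002]
wrist_force: [-3.8, 0.4, 8.8]
width: -0.004
```

Call:
{"name": "move_arm", "arguments": {"deltas": [[[0,0,0],[0,0,-0.005],1],[[0,0,0],[0,0,-0.01],1]]}}

```text
time: 26.5
tool_pos: [0.5963, 0.1729, 0.0648]
tcp_rot: [0.457, 3.107, 0.002]
wrist_force: [-3.8, 1.2, 8.8]
width: 0.001
```

Call:
{"name": "move_arm", "arguments": {"deltas": [[[0,0,0],[0,0,-0.005],1],[[0,0,0],[0,0,-0.01],1]]}}

```text
time: 26.75
tool_pos: [0.5963, 0.173, 0.0638]
tcp_rot: [0.457, 3.107, 0.003]
wrist_force: [-3.6, 1.8, 9.5]
width: -0.001
```

Contact, with the catch yielding at about 9 N. Continuing in 1 mm steps to the seal.

Call:
{"name": "move_arm", "arguments": {"deltas": [[[0,0,0],[0,0,-0.005],1],[[0,0,0],[0,0,-0.01],1]]}}

```text
time: 27.0
tool_pos: [0.5964, 0.1731, 0.0628]
tcp_rot: [0.457, 3.107, 0.003]
wrist_force: [-3.0, 1.6, 8.9]
width: -0.0
```

Call:
{"name": "move_arm", "arguments": {"deltas": [[[0,0,0],[0,0,-0.005],1],[[0,0,0],[0,0,-0.01],1]]}}

```text
time: 27.25
tool_pos: [0.5964, 0.1733, 0.0619]
tcp_rot: [0.457, 3.107, 0.003]
wrist_force: [-3.0, 2.0, 8.4]
width: -0.004
```

Call:
{"name": "move_arm", "arguments": {"deltas": [[[0,0,0],[0,0,-0.005],1],[[0,0,0],[0,0,-0.01],1]]}}

```text
time: 27.5
tool_pos: [0.5965, 0.1734, 0.0609]
tcp_rot: [0.457, 3.107, 0.003]
wrist_force: [-3.2, 2.4, 9.7]
width: -0.003
```

```bash
python3 - <<'E'
from h import *
lidfit()
E
```

```text
top th 0.023 z@front 0.0997 n 936
scene th 0.027 z@front 0.0982 n 1349
27.6 tool s -0.1537 v 0.4909 z 0.0608 F [-2.72  2.59  8.22]
```

Call:
{"name": "move_arm", "arguments": {"deltas": [[[0,0,0],[0,0,-0.005],1],[[0,0,0],[0,0,-0.01],1]]}}

```text
time: 27.85
tool_pos: [0.5966, 0.1735, 0.06]
tcp_rot: [0.457, 3.107, 0.004]
wrist_force: [-3.7, 3.0, 9.1]
width: -0.001
```

Call:
{"name": "move_arm", "arguments": {"deltas": [[[0,0,0],[0,0,-0.005],1],[[0,0,0],[0,0,-0.007],1]]}}

```text
time: 28.1
tool_pos: [0.5966, 0.1735, 0.0592]
tcp_rot: [0.457, 3.107, 0.004]
wrist_force: [-3.5, 2.4, 9.7]
width: 0.001
```

Call:
{"name": "move_arm", "arguments": {"deltas": [[[0,0,0],[0,0,-0.005],1],[[0,0,0],[0,0,-0.007],1]]}}

```text
time: 28.35
tool_pos: [0.5966, 0.1736, 0.0586]
tcp_rot: [0.457, 3.107, 0.004]
wrist_force: [-4.1, 2.5, 9.7]
width: -0.003
```

Call:
{"name": "move_arm", "arguments": {"deltas": [[[0,0,0],[0,0,-0.005],1],[[0,0,0],[0,0,-0.007],1]]}}

```text
time: 28.6
tool_pos: [0.5966, 0.1736, 0.0579]
tcp_rot: [0.457, 3.107, 0.004]
wrist_force: [-3.8, 3.9, 9.5]
width: -0.003
```

Call:
{"name": "move_arm", "arguments": {"deltas": [[[0,0,0],[0,0,-0.005],1],[[0,0,0],[0,0,-0.007],1]]}}

```text
time: 28.85
tool_pos: [0.5967, 0.1737, 0.0573]
tcp_rot: [0.457, 3.107, 0.004]
wrist_force: [-3.2, 2.7, 9.8]
width: 0.001
```

Call:
{"name": "move_arm", "arguments": {"deltas": [[[0,0,0],[0,0,-0.005],1],[[0,0,0],[0,0,-0.007],1]]}}

```text
time: 29.1
tool_pos: [0.5967, 0.1738, 0.0566]
tcp_rot: [0.457, 3.107, 0.004]
wrist_force: [-3.6, 3.2, 9.9]
width: 0.003
```

Call:
{"name": "move_arm", "arguments": {"deltas": [[[0,0,0],[0,0,-0.005],1],[[0,0,0],[0,0,-0.007],1]]}}

```text
time: 29.35
tool_pos: [0.5967, 0.1738, 0.056]
tcp_rot: [0.457, 3.107, 0.005]
wrist_force: [-4.2, 3.5, 10.5]
width: -0.0
```

Call:
{"name": "move_arm", "arguments": {"deltas": [[[0,0,0],[0,0,-0.005],1],[[0,0,0],[0,0,-0.007],1]]}}

```text
time: 29.6
tool_pos: [0.5967, 0.1738, 0.0557]
tcp_rot: [0.457, 3.107, 0.005]
wrist_force: [-3.9, 4.5, 12.9]
width: 0.005
```

Call:
{"name": "move_arm", "arguments": {"deltas": [[[0,0,0],[0,0,-0.005],1],[[0,0,0],[0,0,-0.007],1]]}}

```text
time: 29.85
tool_pos: [0.5968, 0.1738, 0.0556]
tcp_rot: [0.457, 3.107, 0.005]
wrist_force: [-6.2, 3.5, 15.9]
width: -0.0
```

Call:
{"name": "move_arm", "arguments": {"deltas": [[[0,0,0],[0,0,-0.005],1],[[0,0,0],[0,0,-0.007],1]]}}

```text
time: 30.1
tool_pos: [0.5967, 0.1739, 0.0553]
tcp_rot: [0.457, 3.107, 0.005]
wrist_force: [-7.5, 3.1, 18.5]
width: 0.005
```

Now on the seal at about 18 N. Holding.

Call:
{"name": "move_arm", "arguments": {"deltas": [[[0,0,0],[0,0,0],1],[[0,0,0],[0,0,0],1]]}}

```text
time: 30.35
tool_pos: [0.5968, 0.1739, 0.0554]
tcp_rot: [0.457, 3.106, 0.005]
wrist_force: [-6.0, 2.8, 17.4]
width: -0.002
```

```bash
python3 -c "
from workcell import status
s=status.read_state(); print(s['wrist_force'],s['tool_pos'])
from h import *
lidfit()"
```

```text
[-6.02290484  2.80149233 17.36933754] [0.59677726 0.17385947 0.05537934]
top th -0.011 z@front 0.0942 n 932
scene th -0.011 z@front 0.0928 n 1353
30.45 tool s -0.1543 v 0.4910 z 0.0554 F [-7.58  2.52 17.84]
```

Call:
{"name": "move_arm", "arguments": {"deltas": [[[0,0,0],[0,0,0],1],[[0,0,0],[0,0,0],1],[[0,0,0],[0,0,0],1],[[0,0,0],[0,0,0],1],[[0,0,0],[0,0,0],1],[[0,0,0],[0,0,0],1],[[0,0,0],[0,0,0],1]]}}

```text
time: 31.32
tool_pos: [0.5968, 0.1738, 0.0554]
tcp_rot: [0.457, 3.106, 0.005]
wrist_force: [-6.9, 2.9, 17.5]
width: -0.002
```

Call:
{"name": "move_arm", "arguments": {"deltas": [[[0,0,0],[0,0,0],1],[[0,0,0],[0,0,0],1],[[0,0,0],[0,0,0.01],1],[[0,0,0],[0,0,0.03],1],[[0,0,0],[0,0,0.08],1],[[0,0,0],[0,0,0.3],1],[[0,0,0],[0,0,0.7],1],[[0,0,0],[0,0,1],1],[[0,0,0],[0,0,1],1]]}}

```text
time: 32.45
tool_pos: [0.5981, 0.1723, 0.1548]
tcp_rot: [0.456, 3.103, 0.003]
wrist_force: [0.5, 0.2, -0.3]
width: 0.001
```

Call:
{"name": "move_arm", "arguments": {"deltas": [[[0,0,0],[0,0,0.5],1],[[0,0,0],[0,0,1],1],[[0,0,0],[0,0,1],1],[[0,0,0],[0,0,1],1]]}}

```text
time: 32.95
tool_pos: [0.595, 0.1717, 0.2498]
tcp_rot: [-0.457, -3.106, 0.002]
wrist_force: [-0.2, 0.6, -0.5]
width: -0.001
```

```bash
python3 -c "
from h import *
lidfit(); look('scene','s6')"
```

```text
top th -0.007 z@front 0.0949 n 1076
scene th -0.005 z@front 0.0933 n 2023
33.05 tool s -0.1513 v 0.4896 z 0.2485 F [ 0.23 -0.04 -1.07]
```

View pics/s6.png

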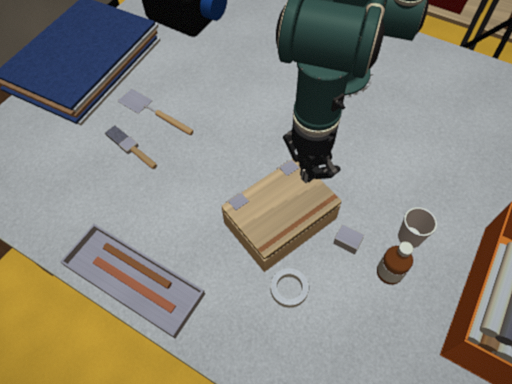

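The lid is shut flat at (282,210), the gripper is well clear above it, and the bystanders are unmoved. Handing in.

```bash
python3 -c "
from workcell import order
print(order.finish_job())"
```

```text
the job is handed in; nothing more can be done
None
```

The box is shut and the job is handed in, at about 33 s of the 72 s allowed.

- **Pushing:** I pushed the lid from behind with closed fingers, from about 1.66 rad in small steps. At about 1.08 rad it began to move on its own, and I backed the gripper off.
- **Falling:** The lid swung down untouched and came to rest on the catch at about 0.082 rad.
- **Pressing:** The catch gave at about 9–10 N. The force then rose sharply on the seal. I held about 17.5–18.5 N downward for roughly 1.4 s, then lifted straight up.

**Last checks:**
- After release the lid angle read -0.007 rad (top camera) and -0.005 rad (scene camera), so it is within the shut range.
- The wrist force was back to noise level and the gripper was well clear of the lid.
- The final picture shows the bystanders outside the box where they started. The loupe and jar are under the lid, so I could not see them.

**What disagreed:**
- **Fingertip position:** The shut fingertips really ended about 38 mm above the reported TCP. I confirmed this with camera depth and then went by force. Because of this, the push met the lid near its top edge rather than lower down.
- **Sideways force:** The wrist also showed about 7–8 N sideways while pressing. The total on the lid was about 19–20 N, the highest I read, against the 25 N limit.
- **Camera heights:** The two cameras differed by about 1.5 mm on the lid's height.

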